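# Sort the vacuum-line parts into their holders

## Robot

A 6-joint arm with a two-finger parallel gripper is mounted at the origin on a cart in front of the work surface, level with it; the furniture and walls round the work are solid. World frame = base frame: x ahead of the robot, y to its left, z up, the work surface at z = 0. Lengths are in m, angles in rad, forces in N, time in s.
With the tool pointing down it reaches from about 0.25 to 0.775 m from the base axis. Payload 4 kg.
Tool frame: the origin (TCP) lies at the centre of the arm's flange, where the gripper is bolted on; the fingertips stand 199 mm ahead of it and the grasp point (between the pads) lies 180 mm ahead of it; z points along the fingers, y is the line along which they close (so a half turn about z gives the same grasp; the last joint's range is limited). The gripper opens to 94 mm and grips with 3 to 60 N. Pads are 16 mm wide; open, the fingers measure 119 mm over their backs; the gripper's body (75 mm by 177 mm) begins 78 mm behind the grasp point.
Start: joints at [1.079, 0.087, 1.371, -0, 1.684, -0.103], TCP at [0.208, 0.509, 0.405] pointing down, gripper open.
Joint ranges: [-3.1, 3.1], [-0.76, 2.03], [0.27, 2.55], [-1.08, 4.22], [0.17, 2.65], [-2.57, 2.57]. Speed limits (rad/s): [2.79, 2.79, 3.14, 3.14, 3.14, 3.14].

## Interface

Orientations are given as [roll, pitch, yaw] about the fixed x, y, z axes, in that order (R = Rz(yaw) Ry(pitch) Rx(roll)).
In Python, from bench import robot, eyes, models gives the robot as it stands.
- The arm moves only by the tool step_arm, never from a script. Its argument "commands" is a list that holds one entry, the list of rows, each a list of 7 numbers: the shift along the tool's x, y, z in mm, then the turn, a rotation vector about the tool's x, y, z in rad, then the finger opening in mm, from 0 to 94. In form: [[[tx, ty, tz, wx, wy, wz, gripper], ...]]. A call has 1 to 20 rows; each row shifts and turns the commanded pose from where the row before left it, along the tool's axes as they then stand; what a row does not reach is not made up. A row lasts 1/8 s, in which the tool goes at most 62.5 mm and 10.7 degrees, less where a joint would pass 70% of its speed; a pose out of reach is approached as far as the arm can. A call is refused whole if a number of a shift passes 62.5 or a number of a turn 0.188, either way. A call with a gripper value outside its range is refused whole. The fingers move at their own pace and stop on an object; the grip force is fixed at half the most. Time passes only in rows, so rows that do not move let the fingers close. It gives the time, the measured TCP pose, the force, the opening and the grip force at its end, in the units of the state.
- robot.get_obs(): the state, without advancing time (a new reading comes with each control period).
- eyes.snapshot(name): name is "scene" or "top" or "wrist"; returns a dict with "color" (384x512x3 uint8, red, green, blue), "camera_matrix" (3x3 intrinsics, pixels), "eye" and "rotation" of the camera in the world; the wrist camera has in their place "tool_from_camera" (4x4, takes a point from camera to tool coordinates, whose origin is the TCP and whose axes are the flange's). Camera axes: x right, y up, looking along -z (the intrinsics and any distortion apply to the point x, -y, -z); pixel columns grow to the right and rows downward; lengths in m; the calibration is good to about 2 mm. The wrist camera is an equidistant fisheye: a pixel r from the principal point sees the ray r / f radians off the axis. A picture is of the moment at which its call begins: read the wrist's pose just before it. There is no depth.
- robot.close_job(): hands the job in; it is judged then, once.
Trained networks look in a picture, given as the dict that the camera call returned (one of the last four; its "shot" number tells which), for a name from the list of things; names that differ only in an ending like _2 or _b are one class to them, and where a whole thing is asked for, a point or a joint stands for the part that bears it (a point fixed in the world has none). Each returns a list of dicts, best first, with "confidence" (0 to 1); they miss things now and then, are a little off and sometimes report something else, mostly with a low value. They report only what shows in the picture. A call takes as long as a camera call. They do not tell look-alikes from the thing itself.
- models.masks_of(picture, query): "mask" (384x512 bool, what is visible of it) and "xy" ([column, row] in pixels, amid what is visible of it).
- models.tip_of(picture, query): "xy" ([column, row] in pixels: a listed point, or the origin of a listed thing).
The state is a dict: "time": time; "joint_positions": joint angles; "qvel": joint speeds; "joint_torque": joint torques, N m; "tool_pos": TCP position; "ee_rot": TCP orientation; "wrist_force": force on the tool from outside, world axes, zero at the start; "wrist_torque": the same for the moment, N m; "width": finger opening in m; "finger_force": force on a finger pad.
Only numpy, scipy, OpenCV 4.12 (cv2) and the standard library are available. Lean on these libraries where they do the work, as an engineer would, in place of code of your own. Each camera call takes 0.05 s, during which the arm holds its last target. There are 200 camera calls.

## Task

Put the five loose parts of the vacuum line away into the three holders on the left of the bench. Lay the steel tube in either groove of the ribbed rest, centred along it and lying still; stand the conical reducer in the larger bay of the aluminium tray and the straight nipple in its smaller bay; and stand the lidded jar and the flat tin in the round wells of the wooden block, one in each, in either order. Everything ends the right way up and flat on the floor of its place, and let go of.

Things in the scene. Friction and masses are not known exactly. Their poses are not given: they have to be found in the camera images.
- tube: Plain bare steel tube, 25 mm in diameter and 100 mm long, 0.12 kg, dark at both ends, lying on the bench (it can roll). Origin at its middle, on its axis (12.5 mm above the bench); its x axis runs along the tube.
- nipple: Straight metal pipe nipple standing upright, 60 mm high: a 28 mm tube with a round 40 mm flange, 8 mm thick, at each end. 0.14 kg. Origin at the centre of its underside, z up.
- reducer: Conical metal reducer standing upright, 45 mm high: a 55 mm flange 10 mm thick at the foot, a cone that narrows upward, and a 30 mm flange at the top (from about 32 to 45 mm). 0.13 kg. Origin at the centre of its underside, z up.
- jar: Round white jar with a black screw lid (closed), 70 mm high; body 52 mm, lid 54 mm in diameter (the top 14 mm). About 0.08 kg. Origin at the centre of its underside, z up.
- grease_tin: Flat round tin with a closed lid and a yellow label on top, 24 mm high; lid 56 mm in diameter (the top 10 mm), body 54 mm. About 0.12 kg. Origin at the centre of its underside, z up.
- ribbed_rest: Fixed rest: dark steel plate 100 x 112 mm, 5 mm high, with two grey plastic zigzag ribs (8 mm thick, across x at x = -32 and +32 mm, open between them). They form two 90-degree V grooves along x at y = -18 and +18 mm, bottoms 16 mm and crests 34 mm above the bench; a seated tube has its axis 33.7 mm above the bench. Origin: centre of its underside.
- fittings_tray: Fixed open aluminium tray, 135 x 78 mm outside, dark-lined floor 3 mm above the bench, walls 3 mm thick and 14 mm high. A cross wall divides it into a larger bay (72 x 72 mm, centre at x = -28.5 mm, y = 0) and a smaller bay (54 mm along x, 72 mm along y, centre at x = +37.5 mm, y = 0). Origin at the centre of its underside.
- well_block: Fixed light wooden block 158 x 82 mm, 12 mm high, with two round flat dark-lined wells, each 71 mm in diameter and 8 mm deep (well floor 4 mm above the bench), centres at x = -38 and +38 mm, y = 0. Origin at the centre of its underside.
- parts_case: Not to be moved: open blue parts case fixed on the bench, about 150 x 205 mm (longer along y) and 41 mm high. One part may stand close in front of it (on the robot's side); there the fingers have room only when they close along y. Origin at the centre of its underside.
Mind the look-alikes: they are no part of the job. Leave any turquoise look-alike of the jar alone.

How it is judged:
By the outcome, as a careful person would: the job done as asked, in the order asked, and still so for the second after the job is handed in, with the robot touching nothing.
It also fails if it takes over 141 s, if anything falls off the work surface, if the arm or the gripper's body presses on something with over 40 N, if the wrist force passes 120 N, or if a joint passes its speed limit or range.

## Working session

There is one attempt and no reset: what is moved stays moved. The work goes in short steps, Python scripts to look and compute and a tool call to move; the robot and the scene stay as the last step left them, time stands still between calls to the robot, and variables do not carry over. Pictures are saved under pics/ and viewed, at most 14 in all, crops included, and the job is handed in when it is done.

Besides the shell and the picture viewer there is one more tool, called after "Call:" in YAML: its name, and indented under it one key for each argument. step_arm: Moves the arm, as the interface text tells. Its arguments: {"type":"object","properties":{"commands":{"type":"array"}},"required":["commands"]}

```bash
mkdir -p pics; ls; cat > h.py <<'E'
import numpy as np, cv2
from bench import robot, eyes, models
from scipy.spatial.transform import Rotation as R
def ray(p,uv,T=None):
    K=p["camera_matrix"];u,v=uv
    d=np.array([(u-K[0,2])/K[0,0],(v-K[1,2])/K[1,1]])
    if T is None:
        c=np.array([d[0],-d[1],-1.]);return np.array(p["eye"]),np.array(p["rotation"])@c
    th=np.hypot(*d);s=np.sin(th)/max(th,1e-9)
    c=np.array([d[0]*s,-d[1]*s,-np.cos(th)])
    M=T@np.array(p["tool_from_camera"]);return M[:3,3],M[:3,:3]@c
def at(p,uv,z,T=None):
    o,d=ray(p,uv,T);return (o+d*(z-o[2])/d[2])
def tool():
    o=robot.get_obs();T=np.eye(4);T[:3,:3]=R.from_euler('xyz',o["ee_rot"]).as_matrix();T[:3,3]=o["tool_pos"];return T
def save(p,n,s=1.5):
    cv2.imwrite(f"pics/{n}.png",cv2.resize(p["color"][:,:,::-1],None,fx=s,fy=s))
E
python3 - <<'E'
from h import *
print(robot.get_obs())
for n in("scene","top"):
    p=eyes.snapshot(n);save(p,n);print(n,p["eye"],p["rotation"],p["camera_matrix"],p.keys())
    for q,z in dict(tube=.0125,nipple=0,reducer=0,jar=0,grease_tin=0,ribbed_rest=0,fittings_tray=0,well_block=0,parts_case=0).items():
        for r in models.tip_of(p,q)[:3]: print(q,round(r["confidence"],2),np.round(r["xy"]),np.round(at(p,r["xy"],z),3))
E
```

```text
pics
{'time': 0.0, 'joint_positions': array([ 1.07888760e+00,  8.79358567e-02,  1.37223837e+00,  9.14191225e-06,
        1.68360827e+00, -1.03076761e-01]), 'qvel': array([ 0.00090639,  0.00037764, -0.00110983, -0.00092825,  0.00049758,
        0.00046251]), 'joint_torque': array([ 1.17098803e-04, -3.40183282e+01, -3.02428794e+01,  7.17988866e-02,
        3.31077143e-02, -1.78168771e-04]), 'tool_pos': array([0.20844517, 0.50884428, 0.40352224]), 'ee_rot': array([-3.13941537e+00, -2.34360376e-04,  2.75276145e+00]), 'wrist_force': array([-0.79728789,  0.09198909, -0.38389816]), 'wrist_torque': array([-0.01356791, -0.02680857,  0.03576321]), 'finger_force': 0.0, 'width': 0.09399776705742742}
scene [-0.17531629 -0.63739794  0.74552635] [ 0.97551193 -0.02015108 -0.8567609 ] [[400.22472677   0.         248.58734451]
 [  0.         400.22472677 185.81481736]
 [  0.           0.           1.        ]] dict_keys(['color', 'camera_matrix', 'eye', 'rotation', 'shot'])Traceback (most recent call last):
  File "<stdin>", line 6, in <module>
  File "h.py", line 13, in at
    o,d=ray(p,uv,T);return (o+d*(z-o[2])/d[2])
                                         ~^^^
IndexError: invalid index to scalar variable.
```

```bash
sed -i 's/np.array(p\["rotation"\])@c/R.from_euler("xyz",p["rotation"]).as_matrix()@c/' h.py
cat > look.py <<'E'
from h import *
import sys
for n in("scene","top"):
    p=eyes.snapshot(n);save(p,n);print(n,p["eye"],p["rotation"])
    for q,z in dict(tube=.0125,nipple=0,reducer=0,jar=0,grease_tin=0,ribbed_rest=0,fittings_tray=0,well_block=0,parts_case=0).items():
        for r in models.tip_of(p,q)[:3]: print(q,round(r["confidence"],2),np.round(r["xy"]),np.round(at(p,r["xy"],z),3))
E
python3 look.py
```

```text
scene [-0.17531629 -0.63739794  0.74552635] [ 0.97551193 -0.02015108 -0.8567609 ]
tube 0.67 [335. 225.] [ 0.671 -0.254  0.012]
nipple 0.78 [236. 244.] [ 0.428 -0.088 -0.   ]
nipple 0.54 [336. 226.] [ 0.681 -0.251  0.   ]
reducer 0.64 [277. 268.] [ 0.433 -0.226 -0.   ]
jar 0.86 [367. 213.] [ 0.801 -0.291  0.   ]
jar 0.81 [306. 251.] [ 0.536 -0.247 -0.   ]
ribbed_rest 0.93 [165. 191.] [0.462 0.252 0.   ]
fittings_tray 0.58 [142. 169.] [0.492 0.416 0.   ]
well_block 0.61 [200. 208.] [0.474 0.103 0.   ]
top [0.46601877 0.02761624 1.2567841 ] [ 0.1208434   0.00288897 -1.55932747]
tube 0.77 [339. 174.] [ 0.673 -0.256  0.012]
tube 0.57 [331. 244.] [ 0.435 -0.226  0.012]
nipple 0.44 [288. 247.] [ 0.423 -0.083  0.   ]
reducer 0.66 [329. 248.] [ 0.423 -0.223  0.   ]
jar 0.6 [350. 145.] [ 0.78  -0.301  0.   ]
jar 0.6 [145. 228.] [0.483 0.406 0.   ]
jar 0.56 [339. 212.] [ 0.542 -0.256  0.   ]
grease_tin 0.62 [375. 251.] [ 0.413 -0.376  0.   ]
ribbed_rest 0.91 [186. 234.] [0.462 0.264 0.   ]
ribbed_rest 0.39 [236. 228.] [0.485 0.096 0.   ]
fittings_tray 0.96 [144. 228.] [0.481 0.408 0.   ]
well_block 0.85 [235. 231.] [0.476 0.097 0.   ]
```

View pics/scene.png

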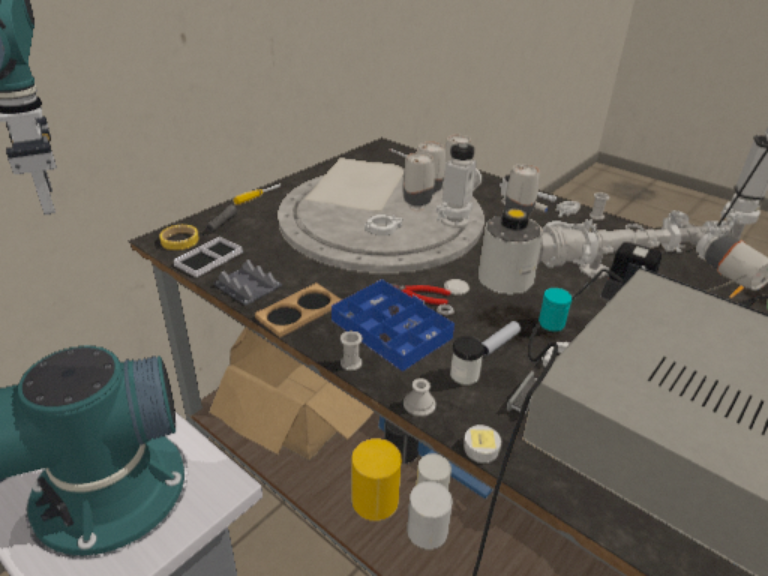

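View pics/top.png

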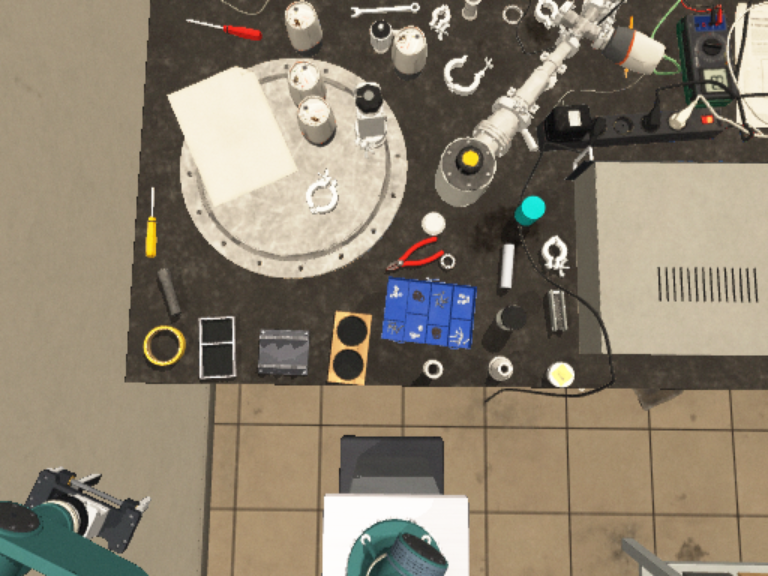

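The top view shows the holders at the left, with the tray at col 217, the rest at col 284 and the block at col 350. On the right are the nipple (432,368), reducer (500,368), tin (561,374), jar (511,318) and tube (507,265). I'll take a closer look from the wrist camera.

Call:
step_arm:
  commands:
    - [[0, 0, 0, 0, 0, 0.169, 94], [0, 0, 0, 0, 0, 0.169, 94], [0, 0, 0, 0, 0, 0.169, 94], [0, 0, 0, 0, 0, 0.169, 94], [0, 0, 0, 0, 0, 0.169, 94], [0, 0, 0, 0, 0, 0.169, 94], [0, 0, 0, 0, 0, 0.169, 94], [-60, 48, 0, 0, 0, 0, 94], [-60, 48, 0, 0, 0, 0, 94], [-60, 48, 0, 0, 0, 0, 94], [-60, 48, 0, 0, 0, 0, 94], [0, 0, 0, 0, 0, 0, 94], [0, 0, 0, 0, 0, 0, 94]]

```text
time: 2.72
tool_pos: [0.3645, 0.3136, 0.4048]
ee_rot: [-3.141, -0.001, 1.569]
wrist_force: [0.4, -0.1, 0.3]
width: 0.0938
finger_force: 0.0
```

```bash
cat > w.py <<'E'
from h import *
import sys
T=tool();p=eyes.snapshot("wrist");save(p,sys.argv[1]);print(np.round(T,4),np.round(p["tool_from_camera"],3),p["camera_matrix"])
np.save("pics/"+sys.argv[1],{"p":p,"T":T},allow_pickle=True)
for q,z in dict(tube=.0125,nipple=0,reducer=0,jar=0,grease_tin=0,ribbed_rest=0,fittings_tray=0,well_block=0,parts_case=0).items():
    for r in models.tip_of(p,q)[:3]: print(q,round(r["confidence"],2),np.round(r["xy"]),np.round(at(p,r["xy"],z,T),3))
E
python3 w.py w1
```

```text
[[ 1.700e-03  1.000e+00 -3.000e-04  3.645e-01]
 [ 1.000e+00 -1.700e-03  8.000e-04  3.136e-01]
 [ 8.000e-04 -3.000e-04 -1.000e+00  4.048e-01]
 [ 0.000e+00  0.000e+00  0.000e+00  1.000e+00]] [[ 0.001  0.973  0.231  0.066]
 [ 1.    -0.001 -0.001 -0.   ]
 [-0.001  0.231 -0.973  0.02 ]
 [ 0.     0.     0.     1.   ]] [[297.31863964   0.         252.05526058]
 [  0.         297.31863964 188.2076172 ]
 [  0.           0.           1.        ]]
ribbed_rest 0.89 [325. 209.] [0.466 0.259 0.   ]
fittings_tray 0.84 [333.  99.] [0.471 0.409 0.   ]
well_block 0.84 [319. 300.] [ 0.47   0.107 -0.   ]
```

View pics/w1.png

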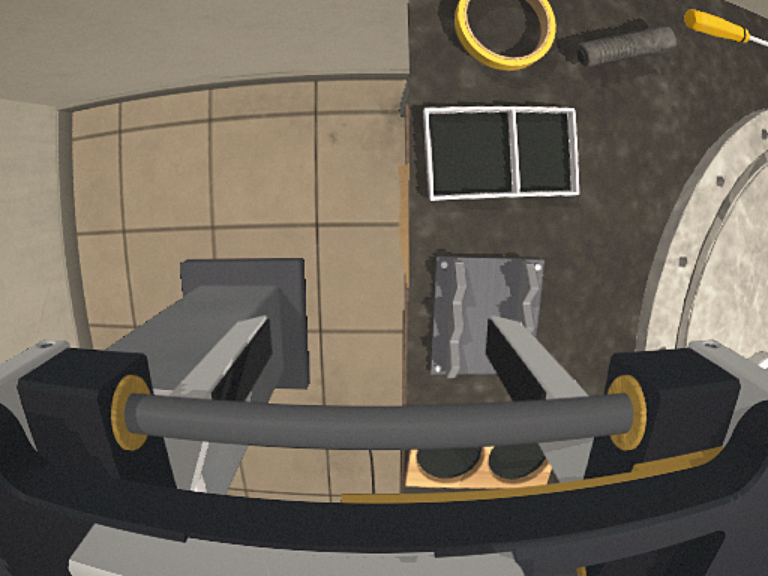

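The picture shows the tray (larger bay nearest the robot), the rest with its grooves along x, and the wells partly hidden by the gripper. I'll compute poses from the corners.

```bash
python3 - <<'E'
from h import *
d=np.load("pics/w1.npy",allow_pickle=True).item();p,T=d["p"],d["T"]
def rect(name,c,z):
    P=np.array([at(p,np.array(u)/1.5,z,T)[:2] for u in c]);tl,tr,br,bl=P
    e=(tr-tl)+(br-bl);f=(tl-bl)+(tr-br)
    print(name,np.round(P,4).tolist(),"c",np.round(P.mean(0),4),"size",np.linalg.norm(e)/2,np.linalg.norm(f)/2,"yaw",np.arctan2(e[1],e[0]),np.arctan2(-f[0],f[1]))
rect("tray",[(424,107),(577,106),(579,194),(431,199)],.014)
rect("rest",[(433,256),(546,258),(541,373),(431,374)],.005)
# top camera masks
q=eyes.snapshot("top")
for n,z in (("ribbed_rest",.005),("fittings_tray",.014),("well_block",.012)):
    m=max(models.masks_of(q,n),key=lambda r:r["confidence"])["mask"].astype(np.uint8)
    c=max(cv2.findContours(m,0,2)[0],key=cv2.contourArea)
    W=np.array([at(q,u[0],z)[:2] for u in c]).astype(np.float32)
    print(n,cv2.minAreaRect(W*1000))
    m=max(models.masks_of(p,n),key=lambda r:r["confidence"])["mask"].astype(np.uint8) if 0 else None
g=cv2.cvtColor(q["color"],cv2.COLOR_RGB2GRAY)
x0,x1,y0,y1=213,252,200,262
s=cv2.resize(q["color"][195:265,120:260],None,fx=5.5,fy=5.5,interpolation=cv2.INTER_CUBIC)
cv2.imwrite("pics/topc.png",s[:,:,::-1])
E
```

```text
tray [[0.4026, 0.4407], [0.5399, 0.4514], [0.5429, 0.3725], [0.4087, 0.3634]] c [0.4735 0.407 ] size 0.13607045909095736 0.07829137136769718 yaw 0.07305028586792206 0.05869519089837833
rest [[0.4124, 0.3135], [0.5173, 0.3126], [0.5245, 0.1983], [0.4143, 0.2014]] c [0.4671 0.2564] size 0.10757050282729087 0.11324136594579359 yaw -0.018350125862792558 0.040092661063238236
ribbed_rest ((461.9327392578125, 256.0133361816406), (97.50209045410156, 115.16572570800781), 0.6508678793907166)
fittings_tray ((491.1976318359375, 402.58447265625), (94.44905853271484, 77.53723907470703), 2.5113682746887207)
well_block ((473.6756591796875, 104.83953857421875), (83.57106018066406, 158.20726013183594), 84.20574951171875)
```

View pics/topc.png

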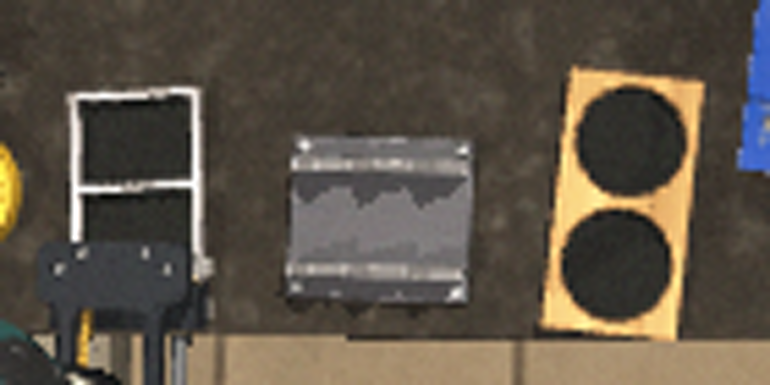

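```bash
cat > t.py <<'E'
from h import *
q=eyes.snapshot("top")
f=lambda u,z:at(q,np.array([120,195])+np.array(u)/5.5-.5+.5/5.5,z)[:2]
def rect(name,c,z):
    P=np.array([f(u,z) for u in c]);tl,tr,br,bl=P
    ex=(tl-bl)+(tr-br);ey=(tl-tr)+(bl-br)
    print(name,np.round(P,4).tolist(),np.round(P.mean(0),4),np.linalg.norm(ex)/2,np.linalg.norm(ey)/2,"yaw",np.arctan2(ex[1],ex[0]),np.arctan2(-ey[0],ey[1]))
rect("rest",[(297,135),(472,140),(467,303),(285,298)],.005)
rect("block",[(572,68),(705,83),(679,340),(541,328)],.012)
print("wells",f((631,140),.012),f((616,264),.012))
print("tray top edge",f((69,93),.014),f((201,88),.014),"div",f((80,188),.014),f((195,184),.014))
E
python3 t.py
```

```text
rest [[0.513, 0.3072], [0.5112, 0.1987], [0.4116, 0.1991], [0.4133, 0.3108]] [0.4623 0.2539] 0.09969118066524736 0.11009018461485814 yaw -0.019481550839149427 -0.016295683610613208
block [[0.556, 0.1372], [0.5476, 0.0549], [0.3912, 0.0686], [0.3974, 0.1527]] [0.473  0.1033] 0.15820513553686372 0.0834963207460054 yaw -0.09211065301146873 -0.08730874131540445
wells [0.51204199 0.09996197] [0.43644403 0.10775564]
tray top edge [0.53691575 0.44677371] [0.54091592 0.36549637] div [0.47880096 0.4370169 ] [0.48204368 0.3665986 ]
```

```bash
cat >> h.py <<'E'
def plan(pos,yaw,n,g,T=None,show=True):
    "even rows from present pose to pos (m), yaw, tool down; returns end pose"
    T=tool() if T is None else T
    Rt=(R.from_euler('z',yaw)*R.from_euler('x',np.pi))
    w=(R.from_matrix(T[:3,:3]).inv()*Rt).as_rotvec()/n
    dp=(np.array(pos)-T[:3,3])*1000/n;out=[];C=R.from_matrix(T[:3,:3])
    for i in range(n):
        s=C.inv().apply(dp);out.append([*np.round(s,1).tolist(),*np.round(w,3).tolist(),g]);C=C*R.from_rotvec(w)
    if show: print(out, "max",np.abs(np.array(out)[:,:6]).max(0))
    E=np.eye(4);E[:3,:3]=Rt.as_matrix();E[:3,3]=pos;return E
E
python3 -c "
from h import *
plan((.36,-.2,.41),0,10,94)"
```

```text
[[-51.4, -0.4, -0.5, -0.0, -0.0, 0.157, 94], [-50.8, 7.6, -0.5, -0.0, -0.0, 0.157, 94], [-49.0, 15.5, -0.5, -0.0, -0.0, 0.157, 94], [-45.9, 22.9, -0.5, -0.0, -0.0, 0.157, 94], [-41.8, 29.9, -0.5, -0.0, -0.0, 0.157, 94], [-36.6, 36.0, -0.5, -0.0, -0.0, 0.157, 94], [-30.5, 41.3, -0.5, -0.0, -0.0, 0.157, 94], [-23.7, 45.6, -0.5, -0.0, -0.0, 0.157, 94], [-16.3, 48.7, -0.5, -0.0, -0.0, 0.157, 94], [-8.5, 50.7, -0.5, -0.0, -0.0, 0.157, 94]] max [51.4   50.7    0.5    0.     0.     0.157]
```

Call:
step_arm:
  commands:
    - [[-51, 0, 0, 0, 0, 0.157, 94], [-51, 8, 0, 0, 0, 0.157, 94], [-49, 15, 0, 0, 0, 0.157, 94], [-46, 23, 0, 0, 0, 0.157, 94], [-42, 30, 0, 0, 0, 0.157, 94], [-37, 36, 0, 0, 0, 0.157, 94], [-30, 41, 0, 0, 0, 0.157, 94], [-24, 46, 0, 0, 0, 0.157, 94], [-16, 49, 0, 0, 0, 0.157, 94], [-8, 51, 0, 0, 0, 0.157, 94], [0, 0, 0, 0, 0, 0, 94], [0, 0, 0, 0, 0, 0, 94]]

```text
time: 4.97
tool_pos: [0.3609, -0.2006, 0.4046]
ee_rot: [-3.141, 0.0, 0.0]
wrist_force: [0.9, -0.2, 0.4]
width: 0.0941
finger_force: 0.0
```

```bash
python3 w.py w2
```

```text
[[ 1.000e+00  1.000e-04 -1.000e-04  3.609e-01]
 [ 1.000e-04 -1.000e+00  1.000e-03 -2.006e-01]
 [-1.000e-04 -1.000e-03 -1.000e+00  4.046e-01]
 [ 0.000e+00  0.000e+00  0.000e+00  1.000e+00]] [[ 0.001  0.973  0.23   0.067]
 [ 1.    -0.001 -0.     0.   ]
 [-0.     0.23  -0.973  0.02 ]
 [ 0.     0.     0.     1.   ]] [[297.31863964   0.         252.05526058]
 [  0.         297.31863964 188.2076172 ]
 [  0.           0.           1.        ]]
nipple 0.86 [158. 123.] [ 0.426 -0.076  0.   ]
reducer 0.66 [278. 116.] [ 0.431 -0.233  0.   ]
jar 0.58 [292.  32.] [ 0.545 -0.252  0.   ]
grease_tin 0.55 [370. 128.] [ 0.42 -0.36  0.  ]
fittings_tray 0.23 [47. 99.] [0.475 0.112 0.   ]
well_block 0.93 [42. 98.] [0.479 0.122 0.   ]
```

View pics/w2.png

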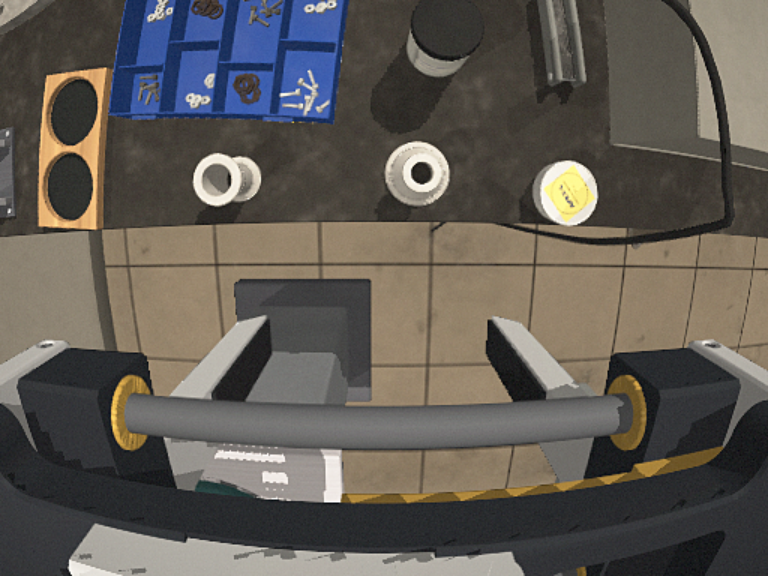

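The holders' ends and parts are seen: nipple top at (217,179), reducer top at (423,172), tin label at (567,192), jar lid at (447,25), box corner at (610,145). The tube is beyond the frame. I'll compute the positions, then look at the tube from closer.

```bash
python3 - <<'E'
from h import *
d=np.load("pics/w2.npy",allow_pickle=True).item();p,T=d["p"],d["T"]
for n,u,z in [("nip top",(217,179),.06),("red top",(422,172.5),.045),("red foot",(417.5,174),.010),("tin",(568,192),.022),("jar lid",(448,26),.07),("box corner bottom",(610,145),0),("box 700 top",(700,152),.1),("case corner",(335,122),.041),("well near",(70,187),.012),("well far",(74,111),.012)]:
    print(n,np.round(at(p,np.array(u)/1.5,z,T)[:2],4))
q=eyes.snapshot("top")
for n,z in (("tube",.0125),):
    for r in models.masks_of(q,n)[:2]:
        ys,xs=np.nonzero(r["mask"]);W=np.array([at(q,(x,y),z)[:2] for x,y in zip(xs,ys)])
        print(n,r["confidence"],cv2.minAreaRect((W*1000).astype(np.float32)))
plan((.56,-.26,.38),0,5,94)
E
```

```text
nip top [ 0.4305 -0.0789]
red top [ 0.4325 -0.2337]
red foot [ 0.4317 -0.2334]
tin [ 0.4215 -0.3637]
jar lid [ 0.5413 -0.2504]
box corner bottom [ 0.4686 -0.4173]
box 700 top [ 0.4627 -0.4466]
case corner [ 0.4718 -0.1675]
well near [0.4357 0.1042]
well far [0.5113 0.0976]
tube 0.68 ((662.0526733398438, -252.00274658203125), (25.452028274536133, 102.23784637451172), 85.26205444335938)
[[39.8, 11.9, 4.9, -0.0, -0.0, 0.0, 94], [39.8, 11.9, 4.9, -0.0, -0.0, 0.0, 94], [39.8, 11.9, 4.9, -0.0, -0.0, 0.0, 94], [39.8, 11.9, 4.9, -0.0, -0.0, 0.0, 94], [39.8, 11.9, 4.9, -0.0, -0.0, 0.0, 94]] max [39.8 11.9  4.9  0.   0.   0. ]
```

Call:
step_arm:
  commands:
    - [[42, 12, 10, 0, 0, 0, 50], [42, 12, 10, 0, 0, 0, 50], [42, 12, 10, 0, 0, 0, 50], [42, 12, 10, 0, 0, 0, 50], [0, 0, 0, 0, 0, 0, 50], [0, 0, 0, 0, 0, 0, 50]]

```text
time: 6.32
tool_pos: [0.5287, -0.2488, 0.3645]
ee_rot: [-3.141, 0.001, -0.0]
wrist_force: [-0.7, -0.3, -0.5]
width: 0.05
finger_force: 0.0
```

```bash
python3 w.py w3|tail -12
```

```text
[ 1.    -0.001 -0.     0.   ]
 [-0.     0.23  -0.973  0.02 ]
 [ 0.     0.     0.     1.   ]] [[297.31863964   0.         252.05526058]
 [  0.         297.31863964 188.2076172 ]
 [  0.           0.           1.        ]]
tube 0.91 [250.  58.] [ 0.664 -0.246  0.013]
nipple 0.39 [124. 250.] [ 0.426 -0.074  0.   ]
reducer 0.89 [239. 255.] [ 0.426 -0.232  0.   ]
reducer 0.44 [126. 249.] [ 0.428 -0.078  0.   ]
jar 0.65 [254. 162.] [ 0.545 -0.251  0.   ]
grease_tin 0.45 [342. 256.] [ 0.421 -0.368  0.   ]
well_block 0.56 [ 15. 214.] [0.471 0.125 0.   ]
```

View pics/w3.png

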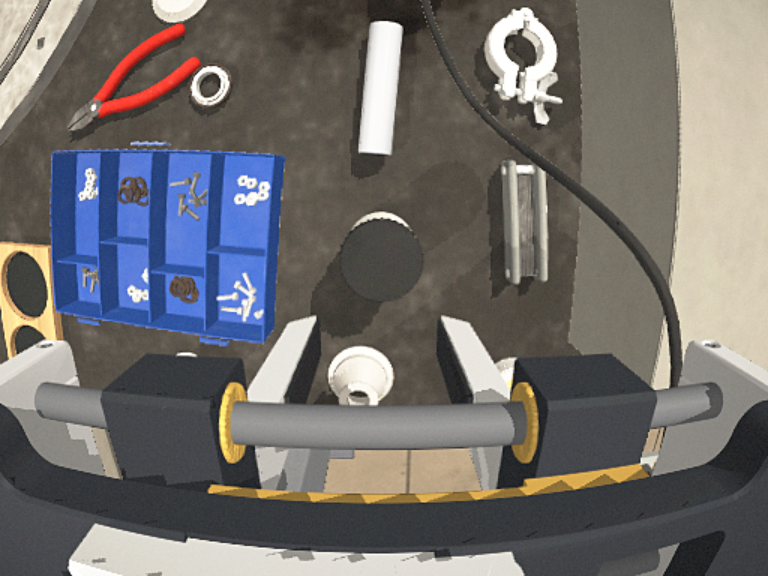

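The tube runs from (387,22) to (376,153), clear of the cable; the jar lid is at (382,258).

```bash
python3 - <<'E'
from h import *
d=np.load("pics/w3.npy",allow_pickle=True).item();p,T=d["p"],d["T"]
for n,u,z in [("far",(387,22),.0125),("far",(387,22),.025),("near",(376,153.5),.0125),("near",(376,153.5),.025),("jar lid",(382,258),.07),("case near right",(265,342),.041),("tin gap",(580,330),0)]:
    print(n,np.round(at(p,np.array(u)/1.5,z,T)[:2],4))
for r in models.masks_of(p,"tube")[:1]:
    ys,xs=np.nonzero(r["mask"]);W=np.array([at(p,(x,y),.0165,T)[:2] for x,y in zip(xs,ys)])
    print(r["confidence"],cv2.minAreaRect((W*1000).astype(np.float32)),W.mean(0))
E
```

```text
far [ 0.7168 -0.2554]
far [ 0.7122 -0.2552]
near [ 0.6137 -0.2473]
near [ 0.613  -0.2473]
jar lid [ 0.5456 -0.2513]
case near right [ 0.4773 -0.1647]
tin gap [ 0.4702 -0.4269]
0.67 ((664.8892211914062, -249.6499786376953), (25.956857681274414, 103.56611633300781), 84.88304901123047) [ 0.66366486 -0.24986655]
```

Call:
step_arm:
  commands:
    - [[45, 1, 20, 0, 0, 0.029, 50], [45, 1, 20, 0, 0, 0.029, 50], [45, 1, 20, 0, 0, 0.028, 50], [0, 0, 32, 0, 0, 0, 50], [0, 0, 30, 0, 0, 0, 50], [0, 0, 22, 0, 0, 0, 50], [0, 0, 10, 0, 0, 0, 50], [0, 0, 5, 0, 0, 0, 50], [0, 0, 0, 0, 0, 0, 50]]

```text
time: 8.0
tool_pos: [0.664, -0.2559, 0.2063]
ee_rot: [3.141, -0.001, -0.086]
wrist_force: [0.0, 0.1, 0.1]
width: 0.0499
finger_force: 0.0
```

```bash
python3 w.py w4|tail -10|head -3; python3 - <<'E'
from h import *
d=np.load("pics/w4.npy",allow_pickle=True).item();p,T=d["p"],d["T"]
for r in models.masks_of(p,"tube")[:2]:
    ys,xs=np.nonzero(r["mask"]);print(r["confidence"],xs.min(),xs.max(),ys.min(),ys.max())
E
```

```text
[-8.610e-02 -9.963e-01 -3.000e-04 -2.559e-01]
 [ 1.000e-03  2.000e-04 -1.000e+00  2.063e-01]
 [ 0.000e+00  0.000e+00  0.000e+00  1.000e+00]] [[ 0.001  0.973  0.23   0.067]
0.9 221 264 147 306
```

View pics/w4.png

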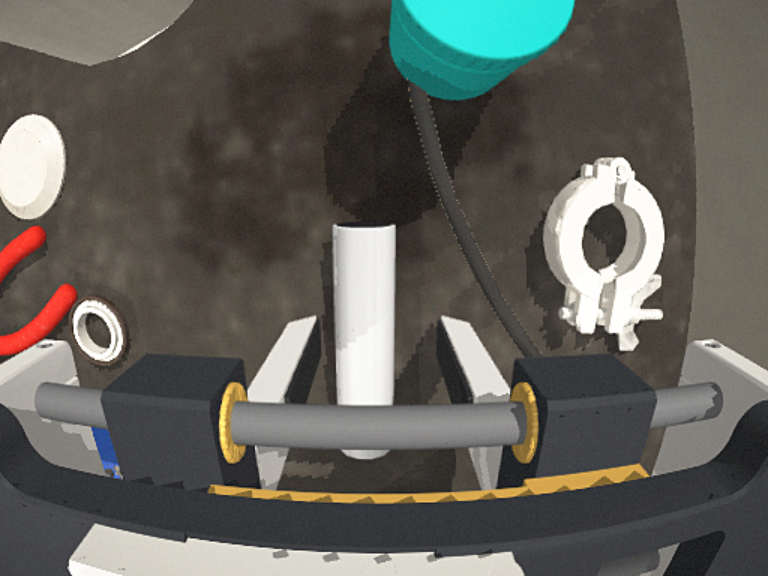

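The tube is well aligned between the fingers, about 4 mm left of centre, with ends at rows 225 and 457. I'll correct, close and lift.

Call:
step_arm:
  commands:
    - [[0, -4, 4, 0, 0, 0, 50], [0, 0, 0, 0, 0, 0, 40], [0, 0, 0, 0, 0, 0, 20], [0, 0, 0, 0, 0, 0, 15], [0, 0, 0, 0, 0, 0, 15], [0, 0, -20, 0, 0, 0, 15], [0, 0, -50, 0, 0, 0, 15], [0, 0, -50, 0, 0, 0, 15], [0, 0, 0, 0, 0, 0, 15]]

```text
time: 9.68
tool_pos: [0.6649, -0.2522, 0.3307]
ee_rot: [3.137, -0.014, -0.086]
wrist_force: [0.1, 0.1, -1.7]
width: 0.0244
finger_force: 30.0
```

```bash
python3 - <<'E'
from h import *
d=np.load("pics/w4.npy",allow_pickle=True).item();p,T=d["p"],d["T"]
for n,u,z in [("far",(364,226),.025),("near",(365,458),.0),("near",(365,458),.0125)]:
    w=at(p,np.array(u)/1.5,z,T);print(n,np.round(w,4),np.round(np.linalg.inv(T)@[*w,1],4))
E=plan((.4644,.273,.31),-.02,14,15)
E
```

```text
far [ 0.7137 -0.2553  0.025 ] [ 0.0493 -0.0049  0.1814  1.    ]
near [ 0.5964 -0.2438  0.    ] [-0.0686 -0.0063  0.2063  1.    ]
near [ 0.6054 -0.245   0.0125] [-0.0595 -0.0059  0.1938  1.    ]
[[-17.5, -36.1, 1.1, 0.0, -0.001, -0.005, 15], [-17.3, -36.2, 1.1, 0.0, -0.001, -0.005, 15], [-17.2, -36.3, 1.1, 0.0, -0.001, -0.005, 15], [-17.0, -36.4, 1.1, 0.0, -0.001, -0.005, 15], [-16.8, -36.5, 1.2, 0.0, -0.001, -0.005, 15], [-16.7, -36.5, 1.2, 0.0, -0.001, -0.005, 15], [-16.5, -36.6, 1.2, 0.0, -0.001, -0.005, 15], [-16.3, -36.7, 1.3, 0.0, -0.001, -0.005, 15], [-16.1, -36.8, 1.3, 0.0, -0.001, -0.005, 15], [-16.0, -36.9, 1.3, 0.0, -0.001, -0.005, 15], [-15.8, -36.9, 1.4, 0.0, -0.001, -0.005, 15], [-15.6, -37.0, 1.4, 0.0, -0.001, -0.005, 15], [-15.4, -37.1, 1.4, 0.0, -0.001, -0.005, 15], [-15.2, -37.1, 1.4, 0.0, -0.001, -0.005, 15]] max [1.75e+01 3.71e+01 1.40e+00 0.00e+00 1.00e-03 5.00e-03]
```

Call:
step_arm:
  commands:
    - [[-21, -47, 0, 0, 0, -0.006, 15], [-21, -47, 0, 0, 0, -0.006, 15], [-21, -47, 0, 0, 0, -0.006, 15], [-21, -47, 0, 0, 0, -0.006, 15], [-21, -47, 0, 0, 0, -0.006, 15], [-21, -47, 0, 0, 0, -0.006, 15], [-21, -47, 0, 0, 0, -0.006, 15], [-20, -46, 0, 0, 0, -0.006, 15], [-20, -46, 0, 0, 0, -0.006, 15], [-20, -46, 0, 0, 0, -0.006, 15], [-20, -46, 0, 0, 0, -0.006, 15], [0, 0, 20, 0, 0, 0, 15], [0, 0, 0, 0, 0, 0, 15]]

```text
time: 11.3
tool_pos: [0.4652, 0.2733, 0.299]
ee_rot: [3.139, 0.005, -0.019]
wrist_force: [-0.9, 0.2, -1.1]
width: 0.0244
finger_force: 30.0
```

```bash
python3 w.py w5|tail -9
```

```text
[ 0.      0.      0.      1.    ]] [[ 0.001  0.973  0.23   0.067]
 [ 1.    -0.001 -0.     0.   ]
 [-0.     0.23  -0.973  0.02 ]
 [ 0.     0.     0.     1.   ]] [[297.31863964   0.         252.05526058]
 [  0.         297.31863964 188.2076172 ]
 [  0.           0.           1.        ]]
tube 0.69 [248. 233.] [0.423 0.277 0.013]
fittings_tray 0.9 [121. 184.] [0.471 0.407 0.   ]
well_block 0.94 [404. 179.] [0.471 0.111 0.   ]
```

View pics/w5.png

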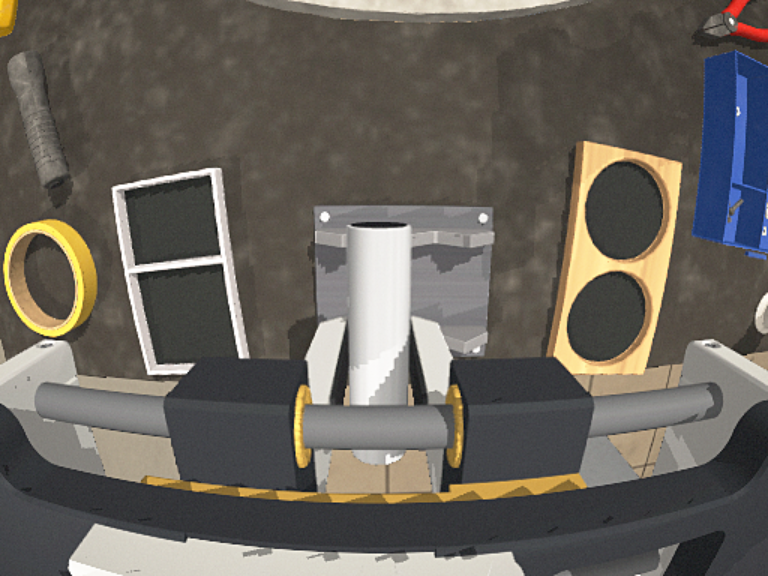

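All three holders show well here: tray far corners at (113,186) and (219,169), rest far corners at (315,206) and (493,207), wells at (625,211) and (606,317).

```bash
python3 - <<'E'
from h import *
d=np.load("pics/w5.npy",allow_pickle=True).item();p,T=d["p"],d["T"]
f=lambda u,z:at(p,np.array(u)/1.5,z,T)[:2]
a,b=f((315,206),.005),f((493,207),.005);v=a-b;y=np.arctan2(-v[0],v[1])
print("rest far",a,b,np.linalg.norm(v),y,"centre",(a+b)/2-.05*np.array([np.cos(y),np.sin(y)]), "near right",f((487,357),.005))
a,b=f((113,186),.014),f((219,169),.014);v=a-b;y=np.arctan2(-v[0],v[1]);c=(a+b)/2-.0675*np.array([np.cos(y),np.sin(y)])
print("tray far",a,b,np.linalg.norm(v),y,c,"near-left",f((150,374),.014),"div",f((131,268),.014),f((227,262),.014))
print("wells",f((625,211),.012),f((606,317),.012))
print("tube far end",np.linalg.inv(T)@[*f((380,224),T[2,3]-.18+.003),T[2,3]-.177,1])
E
```

```text
rest far [0.51441293 0.31021696] [0.51251085 0.19925473] 0.11097853372974366 -0.017140028198842694 centre [0.46346923 0.2555928 ] near right [0.41160297 0.19903426]
tray far [0.53683567 0.44775115] [0.54072255 0.3683841 ] 0.07946217252633184 0.04893436495973331 [0.47135991 0.40476588] near-left [0.40252885 0.43780373] div [0.48052938 0.43902683] [0.48236336 0.36691332]
wells [0.51281381 0.10662913] [0.43927198 0.11466497]
tube far end [5.05050818e-02 8.85897482e-04 1.76741068e-01 1.00000000e+00]
```

Call:
step_arm:
  commands:
    - [[-1, 0, 30, 0, 0, 0, 15], [0, 0, 25, 0, 0, 0, 15], [0, 0, 10, 0, 0, 0, 15], [0, 0, 4, 0, 0, 0, 15], [0, 0, 0, 0, 0, 0, 15], [0, 0, 0, 0, 0, 0, 15]]

```text
time: 12.55
tool_pos: [0.4659, 0.2734, 0.2339]
ee_rot: [-3.141, -0.002, -0.02]
wrist_force: [0.5, 0.4, -1.4]
width: 0.024
finger_force: 30.0
```

Call:
step_arm:
  commands:
    - [[-2, 0, 5, 0, 0, 0, 15], [0, 0, 3, 0, 0, 0, 15], [0, 0, 2, 0, 0, 0, 15], [0, 0, 0, 0, 0, 0, 15], [0, 0, 0, 0, 0, 0, 15]]

```text
time: 13.18
tool_pos: [0.4635, 0.2738, 0.2233]
ee_rot: [-3.14, -0.001, -0.02]
wrist_force: [-0.9, 3.1, 3.0]
width: 0.0241
finger_force: 30.0
```

Call:
step_arm:
  commands:
    - [[0, -1, 1, 0, 0, 0, 15], [0, 0, 0, 0, 0, 0, 28], [0, 0, 0, 0, 0, 0, 40], [0, 0, 0, 0, 0, 0, 44], [0, 0, 0, 0, 0, 0, 44], [0, 0, -20, 0, 0, 0, 44], [0, 0, -40, 0, 0, 0, 44], [0, 0, -40, 0, 0, 0, 44], [0, 0, 0, 0, 0, 0, 44], [0, 0, 0, 0, 0, 0, 44]]

```text
time: 14.42
tool_pos: [0.4632, 0.274, 0.3207]
ee_rot: [3.141, 0.001, -0.02]
wrist_force: [-0.2, 0.1, 0.4]
width: 0.044
finger_force: 0.0
```

```bash
python3 w.py w6|tail -3
```

```text
ribbed_rest 0.7 [268. 180.] [0.466 0.258 0.   ]
fittings_tray 0.58 [132. 181.] [0.469 0.405 0.   ]
well_block 0.79 [399. 172.] [0.474 0.109 0.   ]
```

View pics/w6.png

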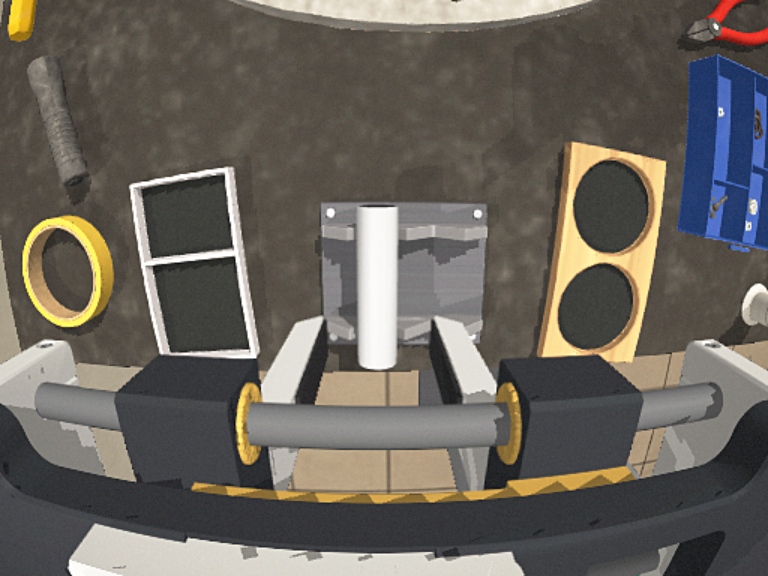

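The tube lies in the groove. Next is the reducer; I also use this clear picture to refine the holders.

```bash
python3 - <<'E'
from h import *
d=np.load("pics/w6.npy",allow_pickle=True).item();p,T=d["p"],d["T"]
f=lambda u,z:at(p,np.array(u)/1.5,z,T)[:2]
print("tube",f((377,206),.042),f((378,367),.03),"rest",(f((321,204),.005)+f((488,205),.005))/2)
P=np.array([f(u,.014) for u in [(130,185),(233,168),(259,356),(163,355)]]);e=P[0]-P[3]+P[1]-P[2];print("tray",P.mean(0),np.arctan2(e[1],e[0]),np.linalg.norm(e)/2)
print("wells",f((611,206),.012),f((597,307),.012))
plan((.431,-.2333,.32),0,11,60)
E
```

```text
tube [0.51354644 0.27324585] [0.40758764 0.27471889] rest [0.51254386 0.254478  ]
tray [0.47350101 0.40336494] 0.07407546268289188 0.13016861014946984
wells [0.51347066 0.10704857] [0.43911701 0.1126286 ]
[[-2.0, 46.2, 0.1, 0.0, 0.0, -0.002, 60], [-2.1, 46.2, 0.1, 0.0, 0.0, -0.002, 60], [-2.2, 46.2, 0.1, 0.0, 0.0, -0.002, 60], [-2.3, 46.2, 0.1, 0.0, 0.0, -0.002, 60], [-2.4, 46.2, 0.1, 0.0, 0.0, -0.002, 60], [-2.4, 46.2, 0.1, 0.0, 0.0, -0.002, 60], [-2.5, 46.2, 0.1, 0.0, 0.0, -0.002, 60], [-2.6, 46.2, 0.1, 0.0, 0.0, -0.002, 60], [-2.7, 46.2, 0.1, 0.0, 0.0, -0.002, 60], [-2.8, 46.1, 0.1, 0.0, 0.0, -0.002, 60], [-2.9, 46.1, 0.1, 0.0, 0.0, -0.002, 60]] max [2.90e+00 4.62e+01 1.00e-01 0.00e+00 0.00e+00 2.00e-03]
```

Call:
step_arm:
  commands:
    - [[-3, 46, 0, 0, 0, -0.002, 60], [-3, 46, 0, 0, 0, -0.002, 60], [-3, 46, 0, 0, 0, -0.002, 60], [-3, 46, 0, 0, 0, -0.002, 60], [-3, 46, 0, 0, 0, -0.002, 60], [-2, 46, 0, 0, 0, -0.002, 60], [-2, 46, 0, 0, 0, -0.002, 60], [-2, 46, 0, 0, 0, -0.002, 60], [-2, 46, 0, 0, 0, -0.002, 60], [-2, 46, 15, 0, 0, -0.002, 60], [-2, 46, 20, 0, 0, 0, 60], [0, 0, 15, 0, 0, 0, 60], [0, 0, 0, 0, 0, 0, 60], [0, 0, 0, 0, 0, 0, 60]]

```text
time: 16.68
tool_pos: [0.4317, -0.2304, 0.2723]
ee_rot: [3.142, -0.001, 0.001]
wrist_force: [0.2, -0.0, 0.1]
width: 0.0598
finger_force: 0.0
```

```bash
python3 w.py w7|tail -8
```

```text
[ 0.     0.     0.     1.   ]] [[297.31863964   0.         252.05526058]
 [  0.         297.31863964 188.2076172 ]
 [  0.           0.           1.        ]]
nipple 0.56 [ 96. 199.] [ 0.428 -0.078  0.   ]
reducer 0.62 [255. 196.] [ 0.431 -0.234  0.   ]
jar 0.74 [279.  65.] [ 0.546 -0.253  0.   ]
grease_tin 0.94 [393. 208.] [ 0.419 -0.366  0.   ]
fittings_tray 0.23 [391. 206.] [ 0.421 -0.364  0.   ]
```

View pics/w7.png

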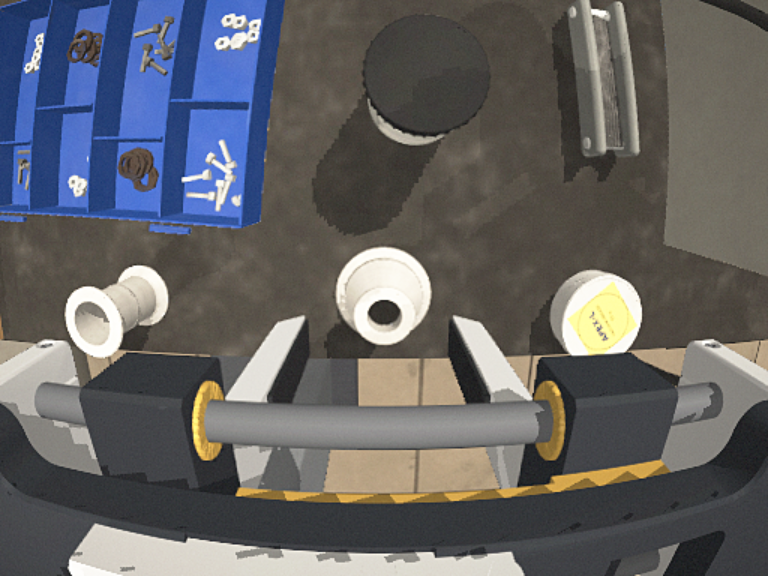

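Reducer top ring at (384,313), centred between the fingers to within about 3 mm; tin, jar and nipple are as before.

Call:
step_arm:
  commands:
    - [[0, 3, 20, 0, 0, 0, 60], [0, 0, 16, 0, 0, 0, 60], [0, 0, 5, 0, 0, 0, 60], [0, 0, 0, 0, 0, 0, 60], [0, 0, 0, 0, 0, 0, 40], [0, 0, 0, 0, 0, 0, 25], [0, 0, 0, 0, 0, 0, 20], [0, 0, 0, 0, 0, 0, 20], [0, 0, 0, 0, 0, 0, 20]]

```text
time: 18.3
tool_pos: [0.4315, -0.2344, 0.231]
ee_rot: [-3.142, -0.001, -0.0]
wrist_force: [-0.1, 1.3, 2.3]
width: 0.0269
finger_force: 30.0
```

```bash
python3 - <<'E'
from h import *
d=np.load("pics/w7.npy",allow_pickle=True).item();p,T=d["p"],d["T"]
f=lambda u,z:at(p,np.array(u)/1.5,z,T)[:2]
print("red",f((384,313),.045),"tin",f((603,316),.024),"jar",f((427,78),.07),"nip",f((95,320),.06))
E
```

```text
red [ 0.43387684 -0.23358284] tin [ 0.42417629 -0.36334654] jar [ 0.54075414 -0.25039683] nip [ 0.43195741 -0.08095982]
```

Call:
step_arm:
  commands:
    - [[0, 0, -20, 0, 0, 0, 20], [0, 0, -50, 0, 0, 0, 20], [0, -20, -40, 0, 0, 0, 20], [1, -50, 0, 0, 0, 0, 20], [1, -50, 0, 0, 0, 0, 20], [1, -50, 0, 0, 0, 0, 20], [1, -50, 0, 0, 0, 0, 20], [1, -50, 0, 0, 0, 0, 20], [1, -50, 0, 0, 0, 0, 20], [1, -50, 0, 0, 0, 0, 20], [1, -50, 0, 0, 0, 0, 20], [1, -50, 0, 0, 0, 0, 20], [1, -50, 0, 0, 0, 0, 20], [1, -50, 0, 0, 0, 0, 20], [1, -50, 0, 0, 0, 0, 20], [0, -17, 40, 0, 0, 0, 20], [0, 0, 10, 0, 0, 0, 20], [0, 0, 0, 0, 0, 0, 20], [0, 0, 0, 0, 0, 0, 20]]

```text
time: 20.68
tool_pos: [0.444, 0.4019, 0.2923]
ee_rot: [-3.14, -0.002, -0.001]
wrist_force: [0.7, -0.4, -1.3]
width: 0.0271
finger_force: 30.0
```

```bash
python3 w.py w8|tail -5
```

```text
reducer 0.97 [251. 212.] [0.423 0.403 0.   ]
ribbed_rest 0.82 [395. 172.] [0.464 0.257 0.   ]
ribbed_rest 0.43 [248. 162.] [0.472 0.406 0.   ]
fittings_tray 0.97 [246. 164.] [0.47  0.407 0.   ]
well_block 0.72 [494. 167.] [0.472 0.111 0.   ]
```

View pics/w8.png

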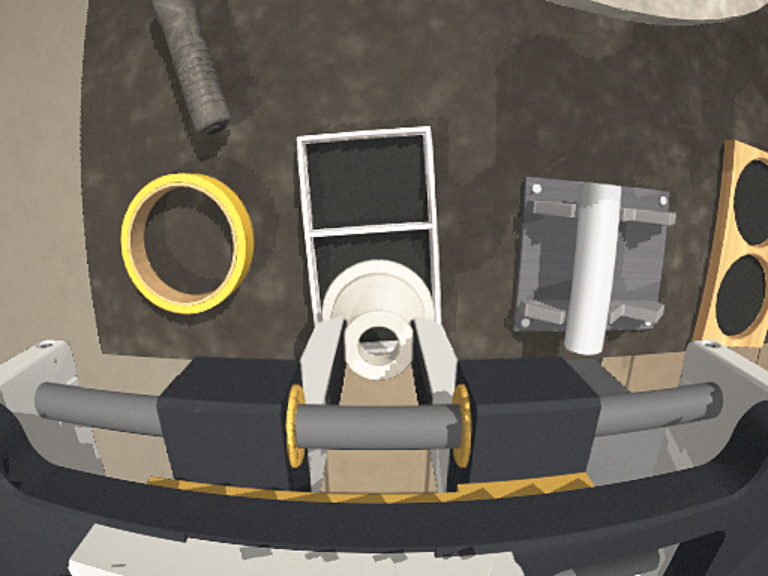

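The reducer hangs upright; tray far corners (297,136) and (430,126), divider (308,232) to (437,224).

```bash
python3 - <<'E'
from h import *
d=np.load("pics/w8.npy",allow_pickle=True).item();p,T=d["p"],d["T"]
f=lambda u,z:at(p,np.array(u)/1.5,z,T)[:2]
a,b,c,e=[f(u,.014) for u in [(297,136),(430,126),(308,232),(437,224)]]
v=a-b;y=np.arctan2(-v[0],v[1]);print(a,b,np.linalg.norm(v),y,(a+b)/2-.0675*np.array([np.cos(y),np.sin(y)]))
print("div",c,e,(c+e)/2)
k=(f((375,345),T[2,3]-.231+.045));print("red top held",k)
E
```

```text
[0.53698043 0.44888764] [0.54227576 0.37203295] 0.07703689326490551 0.06879178329257886 [0.47228774 0.40582051]
div [0.48031246 0.44316909] [0.48493486 0.36746677] [0.48262366 0.40531793]
red top held [0.4458123 0.4030839]
```

Call:
step_arm:
  commands:
    - [[-1, -1, 25, 0, 0, 0, 20], [0, 0, 20, 0, 0, 0, 20], [0, 0, 9, 0, 0, 0, 20], [0, 0, 3, 0, 0, 0, 20], [0, 0, 0, 0, 0, 0, 20], [0, 0, 0, 0, 0, 0, 20]]

```text
time: 21.92
tool_pos: [0.4427, 0.4037, 0.2345]
ee_rot: [-3.14, -0.002, -0.0]
wrist_force: [0.6, 0.9, -1.6]
width: 0.0267
finger_force: 30.0
```

Call:
step_arm:
  commands:
    - [[0, 0, 1, 0, 0, 0, 20], [0, 0, 1, 0, 0, 0, 20], [0, 0, 0, 0, 0, 0, 20], [0, 0, 0, 0, 0, 0, 20]]

```text
time: 22.42
tool_pos: [0.4427, 0.4039, 0.2339]
ee_rot: [-3.14, -0.002, -0.0]
wrist_force: [-1.8, -0.7, 6.0]
width: 0.0269
finger_force: 30.0
```

Call:
step_arm:
  commands:
    - [[0, 0, 0, 0, 0, 0, 35], [0, 0, 0, 0, 0, 0, 50], [0, 0, 0, 0, 0, 0, 55], [0, 0, 0, 0, 0, 0, 55], [0, 0, -20, 0, 0, 0, 60], [0, 0, -50, 0, 0, 0, 60], [0, 20, -40, 0, 0, 0, 60], [-1, 50, 0, 0, 0, 0, 60], [-1, 50, 0, 0, 0, 0, 60], [-1, 50, 0, 0, 0, 0, 60], [-1, 50, 0, 0, 0, 0, 60], [-1, 50, 0, 0, 0, 0, 60], [-1, 50, 0, 0, 0, 0, 60], [-1, 50, 0, 0, 0, 0, 60], [-1, 50, 0, 0, 0, 0, 60], [-1, 50, 0, 0, 0, 0, 60], [-1, 13, 30, 0, 0, 0, 60], [-1, 0, 20, 0, 0, 0, 60], [0, 0, 0, 0, 0, 0, 60], [0, 0, 0, 0, 0, 0, 60]]

```text
time: 24.92
tool_pos: [0.4316, -0.0794, 0.2926]
ee_rot: [3.141, -0.001, 0.0]
wrist_force: [-0.1, -0.1, -0.3]
width: 0.0598
finger_force: 0.0
```

```bash
python3 w.py w9|tail -5; python3 - <<'E'
from h import *
p=eyes.snapshot("top")
for r in models.tip_of(p,"reducer")[:2]: print("red",r["confidence"],at(p,r["xy"],.003))
d=np.load("pics/w9.npy",allow_pickle=True).item();save(d["p"],"x")
cv2.imwrite("pics/m1.png",np.vstack([cv2.resize(d["p"]["color"],(400,300))[:,:,::-1],cv2.resize(p["color"][200:260,130:210],(400,300),interpolation=cv2.INTER_CUBIC)[:,:,::-1]]))
E
```

```text
nipple 0.75 [251. 195.] [ 0.427 -0.079  0.   ]
nipple 0.21 [486. 198.] [ 0.423 -0.365  0.   ]
jar 0.62 [423.  83.] [ 0.544 -0.253  0.   ]
jar 0.51 [ 71. 150.] [0.475 0.111 0.   ]
well_block 0.69 [ 71. 150.] [0.476 0.111 0.   ]
red 0.71 [0.44685695 0.40620109 0.003     ]
```

View pics/m1.png

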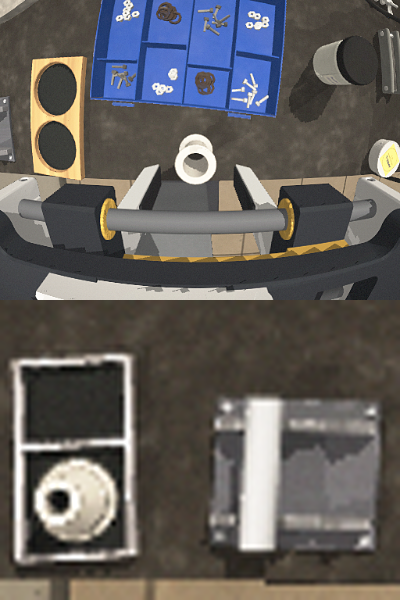

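The reducer stands in the larger bay, the tube is seated, and the nipple is centred between the fingers.

Call:
step_arm:
  commands:
    - [[0, 0, 30, 0, 0, 0, 60], [0, 0, 20, 0, 0, 0, 60], [0, 0, 6, 0, 0, 0, 60], [0, 0, 0, 0, 0, 0, 60], [0, 0, 0, 0, 0, 0, 45], [0, 0, 0, 0, 0, 0, 35], [0, 0, 0, 0, 0, 0, 30], [0, 0, 0, 0, 0, 0, 30], [0, 0, 0, 0, 0, 0, 30]]

```text
time: 26.65
tool_pos: [0.4316, -0.0794, 0.2364]
ee_rot: [3.142, -0.001, -0.0]
wrist_force: [-0.4, 0.6, 4.6]
width: 0.0366
finger_force: 30.0
```

Call:
step_arm:
  commands:
    - [[0, 0, -20, 0, 0, 0, 30], [0, 0, -50, 0, 0, 0, 30], [0, -20, -40, 0, 0, 0, 30], [8, -47, 0, 0, 0, 0, 30], [8, -47, 0, 0, 0, 0, 30], [8, -47, 0, 0, 0, 0, 30], [8, -47, 0, 0, 0, 0, 30], [8, -47, 0, 0, 0, 0, 30], [8, -47, 0, 0, 0, 0, 30], [8, -47, 0, 0, 0, 0, 30], [8, -47, 0, 0, 0, 0, 30], [8, -47, 0, 0, 0, 0, 30], [6, -44, 20, 0, 0, 0, 30], [0, 0, 20, 0, 0, 0, 30], [0, 0, 10, 0, 0, 0, 30], [0, 0, 0, 0, 0, 0, 30], [0, 0, 0, 0, 0, 0, 30]]

```text
time: 28.78
tool_pos: [0.5098, 0.4066, 0.2969]
ee_rot: [-3.141, -0.002, -0.002]
wrist_force: [0.8, -0.5, -1.9]
width: 0.0368
finger_force: 30.0
```

```bash
python3 w.py w10|tail -5;
```

```text
tube 0.73 [390. 246.] [0.451 0.262 0.013]
nipple 0.8 [250. 215.] [0.484 0.409 0.   ]
ribbed_rest 0.94 [389. 230.] [0.465 0.259 0.   ]
fittings_tray 0.96 [251. 232.] [0.466 0.408 0.   ]
well_block 0.94 [487. 213.] [0.478 0.111 0.   ]
```

View pics/w10.png

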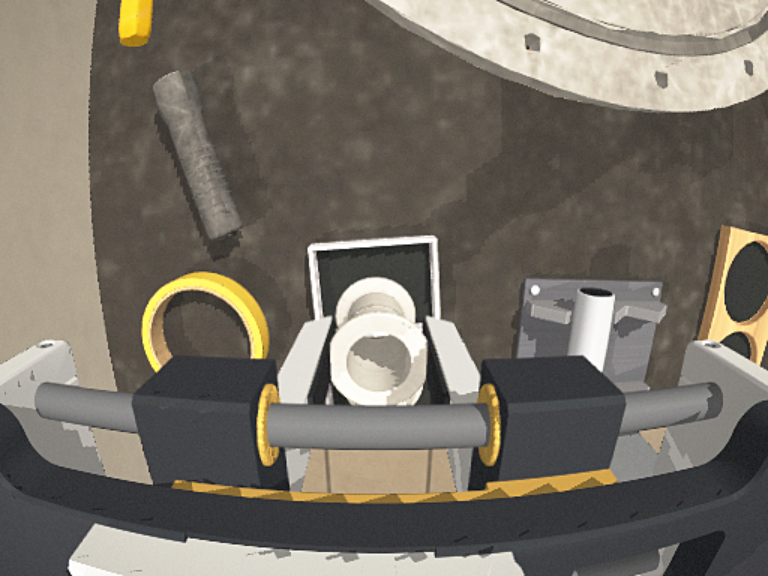

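The nipple hangs upright over the small bay; tray far corners at (308,245) and (437,238).

```bash
python3 - <<'E'
from h import *
d=np.load("pics/w10.npy",allow_pickle=True).item();p,T=d["p"],d["T"]
f=lambda u,z:at(p,np.array(u)/1.5,z,T)[:2]
a,b=f((308,245),.014),f((437,238),.014)
v=a-b;y=np.arctan2(-v[0],v[1]);m=(a+b)/2;print(a,b,np.linalg.norm(v),y,"small bay c",m-.03*np.array([np.cos(y),np.sin(y)]))
z0=T[2,3]-.2364
print("nipple foot far edge",f((376,277),z0+.004)-[.02,0],"top centre",f((378,361),z0+.06))
E
```

```text
[0.53754036 0.44874179] [0.54168098 0.37133042] 0.077522032821363 0.0534375047536911 small bay c [0.50965349 0.40843374]
nipple foot far edge [0.5089997  0.40757557] top centre [0.50866069 0.40656326]
```

Call:
step_arm:
  commands:
    - [[0, -1, 25, 0, 0, 0, 30], [0, 0, 20, 0, 0, 0, 30], [0, 0, 9, 0, 0, 0, 30], [0, 0, 3, 0, 0, 0, 30], [0, 0, 1, 0, 0, 0, 30], [0, 0, 0, 0, 0, 0, 30], [0, 0, 0, 0, 0, 0, 30]]

```text
time: 30.15
tool_pos: [0.5096, 0.4086, 0.2392]
ee_rot: [-3.141, -0.002, -0.0]
wrist_force: [-1.7, -1.1, 6.3]
width: 0.037
finger_force: 30.0
```

Call:
step_arm:
  commands:
    - [[0, 0, 0, 0, 0, 0, 50], [0, 0, 0, 0, 0, 0, 60], [0, 0, 0, 0, 0, 0, 60], [0, 0, -20, 0, 0, 0, 60], [0, 0, -50, 0, 0, 0, 60], [0, 20, -40, 0, 0, 0, 80], [3, 53, 0, 0, 0, 0, 80], [3, 53, 0, 0, 0, 0, 80], [3, 53, 0, 0, 0, 0, 80], [3, 53, 0, 0, 0, 0, 80], [3, 53, 0, 0, 0, 0, 80], [3, 53, 0, 0, 0, 0, 80], [3, 53, 0, 0, 0, 0, 80], [3, 53, 0, 0, 0, 0, 80], [3, 53, 0, 0, 0, 0, 80], [3, 53, 0, 0, 0, 0, 80], [3, 53, 0, 0, 0, 0, 80], [0, 57, 30, 0, 0, 0, 80], [0, 0, 20, 0, 0, 0, 80], [0, 0, 0, 0, 0, 0, 80]]

```text
time: 32.65
tool_pos: [0.5418, -0.2503, 0.2976]
ee_rot: [-3.14, 0.002, -0.002]
wrist_force: [-0.2, -0.1, -0.3]
width: 0.08
finger_force: 0.0
```

```bash
python3 w.py w11|tail -5; python3 - <<'E'
from h import *
p=eyes.snapshot("top")
d=np.load("pics/w11.npy",allow_pickle=True).item()
cv2.imwrite("pics/m2.png",np.vstack([cv2.resize(d["p"]["color"],(400,300))[:,:,::-1],cv2.resize(p["color"][200:260,130:210],(400,300),interpolation=cv2.INTER_CUBIC)[:,:,::-1]]))
E
```

```text
[ 0.     0.     0.     1.   ]] [[297.31863964   0.         252.05526058]
 [  0.         297.31863964 188.2076172 ]
 [  0.           0.           1.        ]]
jar 0.96 [253. 185.] [ 0.545 -0.251  0.   ]
grease_tin 0.97 [352. 292.] [ 0.42  -0.364  0.   ]
```

View pics/m2.png

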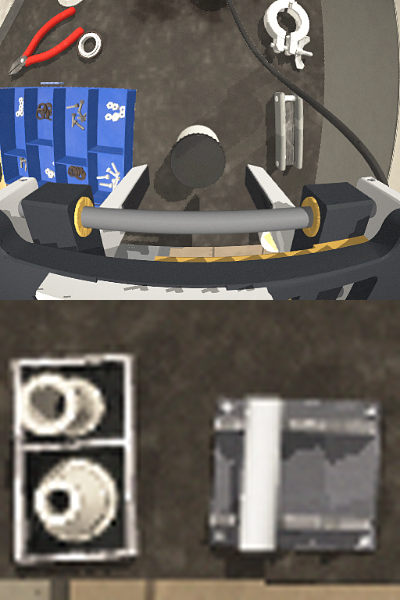

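The nipple stands in the smaller bay beside the reducer; the jar lid is centred between the fingers at (197,160). That was my last picture, so the rest goes by numbers.

Call:
step_arm:
  commands:
    - [[1, 0, 30, 0, 0, 0, 80], [0, 0, 20, 0, 0, 0, 80], [0, 0, 8, 0, 0, 0, 80], [0, 0, 0, 0, 0, 0, 80], [0, 0, 0, 0, 0, 0, 60], [0, 0, 0, 0, 0, 0, 50], [0, 0, 0, 0, 0, 0, 40], [0, 0, 0, 0, 0, 0, 40], [0, 0, 0, 0, 0, 0, 40]]

```text
time: 34.33
tool_pos: [0.5435, -0.2499, 0.2413]
ee_rot: [3.141, -0.001, -0.0]
wrist_force: [0.4, -0.6, 2.3]
width: 0.0533
finger_force: 30.0
```

Call:
step_arm:
  commands:
    - [[0, 0, -20, 0, 0, 0, 40], [0, 0, -50, 0, 0, 0, 40], [0, 0, -40, 0, 0, 0, 40], [-4, -45, 0, 0, 0, 0, 40], [-4, -45, 0, 0, 0, 0, 40], [-4, -45, 0, 0, 0, 0, 40], [-4, -45, 0, 0, 0, 0, 40], [-4, -45, 0, 0, 0, 0, 40], [-4, -45, 0, 0, 0, 0, 40], [-4, -45, 0, 0, 0, 0, 40], [-3, -40, 20, 0, 0, 0, 40], [0, 0, 20, 0, 0, 0, 40], [0, 0, 0, 0, 0, 0, 40], [0, 0, 0, 0, 0, 0, 40]]

```text
time: 36.08
tool_pos: [0.5126, 0.1049, 0.311]
ee_rot: [-3.142, -0.0, -0.001]
wrist_force: [0.4, -0.2, -0.5]
width: 0.0531
finger_force: 30.0
```

```bash
python3 w.py w12|tail -5; cat > blk.py <<'E'
from h import *
import sys
d=np.load(f"pics/{sys.argv[1]}.npy",allow_pickle=True).item();p,T=d["p"],d["T"]
rgb=p["color"].astype(int)
h=cv2.cvtColor(p["color"],cv2.COLOR_RGB2HSV)
# rectify the bench at z=.012 round the block, 1 px = 0.5 mm; columns = y decreasing, rows = x decreasing
M=np.linalg.inv(T@np.array(p["tool_from_camera"]));K=p["camera_matrix"]
X,Y=np.meshgrid(np.arange(.60,.34,-.0005),np.arange(.20,.0,-.0005),indexing="ij")
c=np.stack([X,Y,0*X+.012,0*X+1],-1)@M.T
x,y,z=c[...,0],-c[...,1],-c[...,2];r=np.hypot(x,y);th=np.arctan2(r,z)
u=(K[0,2]+K[0,0]*th*x/r).astype(np.float32);v=(K[1,2]+K[1,1]*th*y/r).astype(np.float32)
im=cv2.remap(p["color"],u,v,cv2.INTER_LINEAR);hs=cv2.cvtColor(im,cv2.COLOR_RGB2HSV)
m=((hs[...,0]>8)&(hs[...,0]<25)&(hs[...,1]>80)&(hs[...,2]>110)).astype(np.uint8)
ct=max(cv2.findContours(m,cv2.RETR_EXTERNAL,2)[0],key=cv2.contourArea)
(a,b),s,an=cv2.minAreaRect(ct);print("block",.60-.0005*b,.20-.0005*a,np.array(s)/2,an,m.sum()/4)
# far / right / left edges by line fits
pts=ct[:,0].astype(float);W=np.c_[.60-.0005*pts[:,1],.20-.0005*pts[:,0]]
print("x",W[:,0].min(),W[:,0].max(),"y",W[:,1].min(),W[:,1].max())
for x in np.arange(.42,.56,.02):
    k=np.abs(W[:,0]-x)<.0006
    if k.any(): print(round(x,2),"y range",W[k,1].min().round(4),W[k,1].max().round(4))
E
python3 blk.py w12; echo; python3 blk.py w6; echo; python3 blk.py w5
```

```text
jar 0.69 [256. 205.] [0.492 0.101 0.   ]
ribbed_rest 0.72 [117. 230.] [0.462 0.257 0.   ]
fittings_tray 0.59 [252. 206.] [0.491 0.105 0.   ]
well_block 0.72 [ 25. 241.] [0.436 0.412 0.   ]
well_block 0.45 [ 23. 219.] [0.469 0.407 0.   ]
block 0.5190778656005859 0.10239540100097658 [83.74918365 72.46566772] 4.969740867614746 2115.75
x 0.4865 0.5585 y 0.057999999999999996 0.14700000000000002
0.5 y range 0.062 0.145
0.52 y range 0.0635 0.14
0.54 y range 0.059 0.125

block 0.47490225219726556 0.10847358703613282 [ 88.71759796 160.03773499] 5.440332412719727 7241.25
x 0.39149999999999996 0.5575 y 0.057999999999999996 0.159
0.42 y range 0.07 0.158
0.44 y range 0.0675 0.071
0.46 y range 0.066 0.0675
0.48 y range 0.064 0.0665
0.5 y range 0.0625 0.1505
0.52 y range 0.062 0.1485
0.54 y range 0.1455 0.146

block 0.4748251647949219 0.10865167236328126 [ 89.19641113 159.92121887] 5.403791427612305 6937.75
x 0.39149999999999996 0.5575 y 0.057499999999999996 0.159
0.42 y range 0.0705 0.158
0.44 y range 0.0675 0.0705
0.46 y range 0.066 0.0665
0.48 y range 0.152 0.1525
0.52 y range 0.1485 0.1485
0.54 y range 0.0585 0.06
```

Call:
step_arm:
  commands:
    - [[1, 2, 30, 0, 0, 0, 40], [0, 0, 22, 0, 0, 0, 40], [0, 0, 10, 0, 0, 0, 40], [0, 0, 3, 0, 0, 0, 40], [0, 0, 1, 0, 0, 0, 40], [0, 0, 0, 0, 0, 0, 40], [0, 0, 0, 0, 0, 0, 40]]

```text
time: 37.45
tool_pos: [0.5136, 0.1033, 0.2453]
ee_rot: [-3.141, -0.001, -0.0]
wrist_force: [0.5, -1.0, 0.4]
width: 0.0536
finger_force: 30.0
```

Call:
step_arm:
  commands:
    - [[0, 0, 1, 0, 0, 0, 40], [0, 0, 1, 0, 0, 0, 40], [0, 0, 0, 0, 0, 0, 40], [0, 0, 0, 0, 0, 0, 40]]

```text
time: 37.95
tool_pos: [0.5138, 0.1032, 0.2452]
ee_rot: [-3.141, -0.003, -0.0]
wrist_force: [-3.2, -0.7, 8.9]
width: 0.0534
finger_force: 30.0
```

Call:
step_arm:
  commands:
    - [[0, 0, 0, 0, 0, 0, 60], [0, 0, 0, 0, 0, 0, 75], [0, 0, 0, 0, 0, 0, 75], [0, 0, 0, 0, 0, 0, 75], [0, 0, -20, 0, 0, 0, 75], [0, 0, -50, 0, 0, 0, 75], [0, 0, -40, 0, 0, 0, 75], [-4, 47, 0, 0, 0, 0.02, 75], [-4, 47, 0, 0, 0, 0.02, 75], [-4, 47, 0, 0, 0, 0.02, 75], [-4, 47, 0, 0, 0, 0.02, 75], [-4, 47, 0, 0, 0, 0.02, 75], [-5, 47, 0, 0, 0, 0.02, 75], [-5, 48, 0, 0, 0, 0.02, 75], [-5, 48, 0, 0, 0, 0.02, 75], [-5, 48, 0, 0, 0, 0.02, 75], [-5, 48, 20, 0, 0, 0.02, 75], [0, 0, 40, 0, 0, 0, 75], [0, 0, 10, 0, 0, 0, 75], [0, 0, 0, 0, 0, 0, 75], [0, 0, 0, 0, 0, 0, 75]]

```text
schema error: expected 1 to 20 rows
```

Call:
step_arm:
  commands:
    - [[0, 0, 0, 0, 0, 0, 60], [0, 0, 0, 0, 0, 0, 75], [0, 0, 0, 0, 0, 0, 75], [0, 0, 0, 0, 0, 0, 75], [0, 0, -20, 0, 0, 0, 75], [0, 0, -50, 0, 0, 0, 75], [0, 0, -40, 0, 0, 0, 75], [-4, 47, 0, 0, 0, 0.02, 75], [-4, 47, 0, 0, 0, 0.02, 75], [-4, 47, 0, 0, 0, 0.02, 75], [-4, 47, 0, 0, 0, 0.02, 75], [-4, 47, 0, 0, 0, 0.02, 75], [-5, 47, 0, 0, 0, 0.02, 75], [-5, 48, 0, 0, 0, 0.02, 75], [-5, 48, 0, 0, 0, 0.02, 75], [-5, 48, 0, 0, 0, 0.02, 75], [-5, 48, 20, 0, 0, 0.02, 75], [0, 0, 40, 0, 0, 0, 75], [0, 0, 10, 0, 0, 0, 75], [0, 0, 0, 0, 0, 0, 75]]

```text
time: 40.45
tool_pos: [0.4259, -0.3633, 0.2821]
ee_rot: [-3.14, 0.001, -0.2]
wrist_force: [-0.1, 0.2, 0.2]
width: 0.0751
finger_force: 0.0
```

```bash
python3 w.py w13|tail -5; python3 - <<'E'
from h import *
d=np.load("pics/w13.npy",allow_pickle=True).item();p,T=d["p"],d["T"]
h=cv2.cvtColor(p["color"],cv2.COLOR_RGB2HSV)
print("TCP",T[:3,3])
p=eyes.snapshot("wrist")
for r in models.masks_of(p,"grease_tin")[:2]:
    ys,xs=np.nonzero(r["mask"]);print(r["confidence"],r["xy"],xs.min(),xs.max(),ys.min(),ys.max())
    m=r["mask"]&(h[...,0]>20)&(h[...,0]<35)&(h[...,1]>100)
    ys,xs=np.nonzero(m);print("label",m.sum(),np.linalg.inv(T)@[*at(p,(xs.mean(),ys.mean()),.024,T),1],at(p,(xs.mean(),ys.mean()),.024,T))
q=eyes.snapshot("top")
for r in models.tip_of(q,"jar"): print("jar",r["confidence"],at(q,r["xy"],.004))
E
```

```text
[ 0.     0.23  -0.973  0.02 ]
 [ 0.     0.     0.     1.   ]] [[297.31863964   0.         252.05526058]
 [  0.         297.31863964 188.2076172 ]
 [  0.           0.           1.        ]]
grease_tin 0.61 [254. 197.] [ 0.422 -0.364  0.   ]
TCP [ 0.42591044 -0.36329245  0.2820657 ]
0.82 [251.8, 205.0] 221 286 171 235
label 852 [-0.00226667  0.00137745  0.2580673   1.        ] [ 0.42316205 -0.36384739  0.024     ]
jar 0.54 [0.5179687  0.09684245 0.004     ]
jar 0.53 [ 0.78762264 -0.30931017  0.004     ]
```

Call:
step_arm:
  commands:
    - [[-2, 1, 30, 0, 0, 0, 75], [0, 0, 25, 0, 0, 0, 75], [0, 0, 12, 0, 0, 0, 75], [0, 0, 4, 0, 0, 0, 75], [0, 0, 0, 0, 0, 0, 75], [0, 0, 0, 0, 0, 0, 60], [0, 0, 0, 0, 0, 0, 50], [0, 0, 0, 0, 0, 0, 45], [0, 0, 0, 0, 0, 0, 45], [0, 0, 0, 0, 0, 0, 45]]

```text
time: 42.4
tool_pos: [0.4239, -0.3645, 0.2123]
ee_rot: [3.141, -0.001, -0.2]
wrist_force: [-0.9, 0.7, 4.1]
width: 0.0556
finger_force: 30.0
```

Call:
step_arm:
  commands:
    - [[0, 0, -20, 0, 0, 0, 45], [0, 0, -50, 0, 0, 0, 45], [0, 0, -40, 0, 0, 0, 45], [-6, -47, 0, 0, 0, -0.011, 45], [-6, -47, 0, 0, 0, -0.011, 45], [-6, -47, 0, 0, 0, -0.011, 45], [-6, -47, 0, 0, 0, -0.011, 45], [-6, -47, 0, 0, 0, -0.011, 45], [-6, -47, 0, 0, 0, -0.011, 45], [-6, -47, 0, 0, 0, -0.011, 45], [-5, -47, 0, 0, 0, -0.01, 45], [-5, -48, 0, 0, 0, -0.01, 45], [-5, -48, 20, 0, 0, -0.01, 45], [0, 0, 40, 0, 0, 0, 45], [0, 0, 0, 0, 0, 0, 45], [0, 0, 0, 0, 0, 0, 45]]

```text
time: 44.4
tool_pos: [0.4385, 0.1104, 0.2622]
ee_rot: [-3.142, -0.0, -0.094]
wrist_force: [-0.7, -0.2, -0.6]
width: 0.0559
finger_force: 30.0
```

```bash
python3 w.py w14|tail -5; python3 blk.py w14
```

```text
jar 0.65 [255. 107.] [0.515 0.101 0.   ]
grease_tin 0.62 [253. 224.] [0.416 0.111 0.   ]
ribbed_rest 0.7 [ 91. 183.] [0.466 0.257 0.   ]
well_block 0.91 [247. 158.] [0.474 0.111 0.   ]
parts_case 0.59 [ 58. 199.] [ 0.454  0.302 -0.   ]
block 0.4890438232421875 0.10517872619628907 [ 83.48023987 130.26399231] 5.281240463256836 4283.5
x 0.4215 0.5575 y 0.057999999999999996 0.15200000000000002
0.44 y range 0.1435 0.1515
0.46 y range 0.0665 0.149
0.5 y range 0.063 0.146
0.54 y range 0.0595 0.1415
```

Call:
step_arm:
  commands:
    - [[0, 0, 20, 0, 0, 0, 45], [0, 0, 14, 0, 0, 0, 45], [0, 0, 8, 0, 0, 0, 45], [0, 0, 3, 0, 0, 0, 45], [0, 0, 1, 0, 0, 0, 45], [0, 0, 0, 0, 0, 0, 45], [0, 0, 0, 0, 0, 0, 45]]

```text
time: 45.78
tool_pos: [0.4385, 0.1108, 0.2163]
ee_rot: [-3.141, -0.001, -0.093]
wrist_force: [-2.5, -0.4, 3.6]
width: 0.0558
finger_force: 30.0
```

Call:
step_arm:
  commands:
    - [[0, 0, 0.5, 0, 0, 0, 45], [0, 0, 0, 0, 0, 0, 60], [0, 0, 0, 0, 0, 0, 72], [0, 0, 0, 0, 0, 0, 75], [0, 0, 0, 0, 0, 0, 75], [0, 0, -20, 0, 0, 0, 75], [0, 0, -50, 0, 0, 0, 75], [0, 0, -50, 0, 0, 0, 75], [-30, 0, 0, 0, 0, 0, 75], [-30, 0, 0, 0, 0, 0, 75], [0, 0, 0, 0, 0, 0, 75], [0, 0, 0, 0, 0, 0, 75]]

```text
time: 47.28
tool_pos: [0.3789, 0.1163, 0.3351]
ee_rot: [-3.141, -0.001, -0.093]
wrist_force: [-0.4, 0.3, 0.3]
width: 0.0751
finger_force: 0.0
```

```bash
python3 w.py w15|tail -7; python3 - <<'E'
from h import *
d=np.load("pics/w15.npy",allow_pickle=True).item();p,T=d["p"],d["T"]
h=cv2.cvtColor(p["color"],cv2.COLOR_RGB2HSV)
q=eyes.snapshot("wrist")
m=max(models.masks_of(q,"grease_tin"),key=lambda r:r["confidence"])["mask"]
m=m&(h[...,0]>20)&(h[...,0]<35)&(h[...,1]>100);ys,xs=np.nonzero(m);print("label",m.sum(),at(q,(xs.mean(),ys.mean()),.028,T))
for n in("jar","nipple","reducer","tube"):
  for r in models.masks_of(q,n)[:2]:
    ys,xs=np.nonzero(r["mask"]);print(n,r["confidence"],xs.min(),xs.max(),ys.min(),ys.max())
    if n=="jar":
        k=r["mask"]&(h[...,2]<70);c=max(cv2.findContours(k.astype(np.uint8),0,2)[0],key=cv2.contourArea);e=cv2.fitEllipse(c);print("lid",e,at(q,e[0],.074,T))
for c in("scene","top"):
  t=eyes.snapshot(c)
  for n,z in dict(tube=.0337,nipple=.003,reducer=.003,jar=.004,grease_tin=.004).items():
    for r in models.tip_of(t,n)[:2]: print(c,n,round(r["confidence"],2),np.round(at(t,r["xy"],z),3))
E
```

```text
reducer 0.67 [ 26. 157.] [0.442 0.413 0.   ]
reducer 0.28 [249.  92.] [0.474 0.111 0.   ]
jar 0.68 [255.  52.] [0.517 0.1   0.   ]
grease_tin 0.86 [254. 128.] [0.436 0.109 0.   ]
ribbed_rest 0.77 [118. 119.] [0.464 0.259 0.   ]
fittings_tray 0.86 [ 24. 136.] [0.47  0.409 0.   ]
well_block 0.92 [249.  91.] [0.476 0.11  0.   ]
label 898 [0.43580496 0.11110863 0.028     ]
jar 0.65 220 285 7 77
lid ((252.87294006347656, 38.45585632324219), (61.45294189453125, 63.68206787109375), 87.81139373779297) [0.51233341 0.10308267 0.074     ]
nipple 0.74 0 29 94 123
reducer 0.77 0 42 134 175
tube 0.78 78 109 74 171
scene tube 0.71 [0.477 0.281 0.034]
scene nipple 0.59 [0.489 0.398 0.003]
scene nipple 0.21 [0.446 0.408 0.003]
scene reducer 0.74 [0.457 0.417 0.003]
scene reducer 0.71 [0.503 0.419 0.003]
scene jar 0.88 [ 0.784 -0.299  0.004]
scene jar 0.6 [0.508 0.11  0.004]
scene grease_tin 0.58 [0.425 0.1   0.004]
top tube 0.73 [0.463 0.263 0.034]
top tube 0.71 [0.466 0.252 0.034]
top nipple 0.16 [0.48  0.399 0.003]
top reducer 0.76 [0.439 0.403 0.003]
top jar 0.52 [0.519 0.1   0.004]
top grease_tin 0.62 [0.423 0.092 0.004]
```

```bash
python3 -c "
from h import *
print(robot.close_job())"
```

```text
the job is handed in; nothing more can be done
None
```

The job is handed in at about 47 s: all five parts are in their holders and released. I saw the tube, reducer and nipple in place in pictures; the jar and tin I placed by measurement only, and their measured positions and heights match the wells.

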